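# Spin the finishing turntable and brake it on its index mark

## Robot

A 6-joint arm with a two-finger parallel gripper is mounted at the origin on the work surface; the furniture and walls round the work are solid. World frame = base frame: x ahead of the robot, y to its left, z up, the work surface at z = 0. Lengths are in m, angles in degrees, forces in N, time in s.
With the tool pointing down it reaches from about 0.275 to 0.85 m from the base axis. Payload 19 kg.
Tool frame: the origin (TCP) lies on the front face of the gripper's body, between the roots of the fingers; the fingertips stand 73 mm ahead of it and the grasp point (between the pads) lies 54 mm ahead of it (r.grip_point_offset is the distance from the TCP to the grasp point, in m); z points along the fingers, y is the line along which they close (so a half turn about z gives the same grasp; the last joint's range is limited). The gripper opens to 85 mm and grips with 20 to 120 N. Pads are 22 mm wide; open, the fingers measure 114 mm over their backs; the gripper's body (76 mm by 85 mm) begins 54 mm behind the grasp point. The pads swing forward as they close: fully open they stand 13 mm farther back than shut.
Start: joints at [62.624, 8.623, 82.357, -0, 89.026, -7.678], TCP at [0.194, 0.541, 0.304] pointing down, gripper open.
Joint ranges: [-160.23, 160.23], [-39.13, 120.54], [6.94, 153.29], [-79.49, 259.48], [9.18, 160.14], [-161.06, 161.06]. Speed limits (degrees/s): [108.29, 108.29, 127.2, 172.46, 172.46, 172.46].

## Interface

Orientations are given as [roll, pitch, yaw] about the fixed x, y, z axes, in that order (R = Rz(yaw) Ry(pitch) Rx(roll)).
In Python, from station import r gives the robot as it stands. The module is installed in compiled form; this text tells all that it offers.
- The arm moves only by the tool servo_tool, never from a script. Its argument "targets" is a list of rows, each an object with "delta_rot": the turn, a rotation vector about the tool's x, y, z in rad, a list of three; "dp": the shift along the tool's x, y, z in m, a list of three; "hand": the opening in per cent of the stroke, from 0 (shut) to 100 (fully open). In form: [{"delta_rot": [ax, ay, az], "dp": [dx, dy, dz], "hand": hand}, ...]. A call has 1 to 8 rows; each row shifts and turns the commanded pose from where the row before left it, along the tool's axes as they then stand; what a row does not reach is not made up. A row lasts 1/10 s, in which the tool goes at most 50 mm and 8.59 degrees, less where a joint would pass 70% of its speed; a pose out of reach is approached as far as the arm can. A call with a gripper value outside its range is refused whole. The fingers move at their own pace and stop on an object; "squeeze" is the grip in N (left out, the last holds). Time passes only in rows, so rows that do not move let the fingers close. It gives the time, the measured TCP pose, the force, the opening and the grip force at its end, in the units of the state.
- r.observe(): the state, without advancing time (a new reading comes with each control period).
- r.snapshot(name): name is "side" or "top"; returns a dict with "frame" (480x640x3 uint8, red, green, blue), "fx", "fy", "cx", "cy" (pixels), "k1" (the pictures are not rectified: a ray, as slopes to the right and down, at radius r is drawn at 1 + k1 r^2 times it, then the intrinsics apply), "R" (3x3) and "t" (3): a world point X has camera coordinates R X + t. Camera axes: x right, y down, z forward; pixel columns grow to the right and rows downward; lengths in m; the calibration is good to about 2 mm. A picture is of the moment at which its call begins. There is no depth.
- r.sign_off(): hands the job in; it is judged then, once.
Trained networks look in a picture, given as the dict that the camera call returned (one of the last four; its "shot" number tells which), for a name from the list of things; names that differ only in an ending like _2 or _b are one class to them, and where a whole thing is asked for, a point or a joint stands for the part that bears it (a point fixed in the world has none). Each returns a list of dicts, best first, with "p" (0 to 1); they miss things now and then, are a little off and sometimes report something else, mostly with a low value. They report only what shows in the picture. A call takes as long as a camera call.
- r.look_for(picture, target): "extent" ([left, top, width, height] in pixels, round what is visible of it).
- r.cut_out(picture, target): "region" (480x640 bool, what is visible of it) and "extent" ([left, top, width, height] in pixels, round what is visible of it).
The state is a dict: "time": time; "qpos": joint angles; "qd": joint speeds; "effort": joint torques, N m; "tool_pos": TCP position; "tcp_rot": TCP orientation; "wrist_force": force on the tool from outside, world axes, zero at the start; "torque": the same for the moment, N m; "finger_gap": opening from 0.0 (shut) to 1.0 (fully open); "grip_force": force on a finger pad.
Only numpy, scipy, OpenCV 4.12 (cv2) and the standard library are available. Lean on these libraries where they do the work, as an engineer would, in place of code of your own. Each camera call takes 0.05 s, during which the arm holds its last target. There are 200 camera calls.

## Task

Check that the boot-finishing turntable runs freely and park it for the next job: flick one of its two brass pegs with the fingertips so that the disc spins by itself, and let it run on untouched for at least two seconds. Then, while it is still turning, brake it in one go with a fingertip pressed on its rubber rim, not too hard, so that the yellow patch stops at the red pointer, and finish while still holding it there with the fingertip. Never bring the disc to rest under a finger on the rim anywhere else, keep the stand where it is, grasp nothing, and leave the things around it alone.

Things in the scene. Friction and masses are not known exactly. Their poses are not given: they have to be found in the camera images.
- turntable (a joint): angle of the aluminium disc (240 mm across, vertical axis, about 1.3 kg) on its free bearing, rad: 0 when the middle of the yellow patch is exactly at the pointer, growing counter-clockwise seen from above, unlimited (goes on past 2 pi; either direction may be used). At rest at the start; once flicked it coasts 10 s or more, slowing steadily, differently in each run. 0.6 rad/s or faster counts as spinning.
- peg_a (a point): top centre of an upright brass peg on the disc, 14 mm across, 55 mm from the axis, 90 degrees counter-clockwise of the yellow patch; it stands 34 mm above the top surface of the rim. Pushing a peg sideways spins the disc; a finger left in the pegs' circle is met by the other peg half a turn later
- peg_b (a point): top centre of the like brass peg opposite it, 90 degrees clockwise of the yellow patch
- hub (a point): point on the disc's vertical axis at the height of the top surface of the rubber rim (75 mm above the table)
- patch (a point): middle of the yellow patch, at the outer edge of the disc (120 mm from the axis), on the top surface of the rubber rim; turns with the disc. The patch is 24 degrees wide (50 mm along the edge), the only yellow part of the rim
- pointer (a point): the place on the disc's outer edge that the red pointer points at (120 mm from the axis, at the height of the rim's top surface); fixed to the stand. The red arrow and its blue upright stand just outside the disc from here, out to 163 mm from the axis, tops 83 mm above the table
- brake_ring: flat rubber rim on top of the disc, 79 to 118 mm from the axis, top surface 75 mm above the table, grippy and soft: it yields 6 mm downwards under a press (about 1 N a millimetre, hard below), and a fingertip pressing a few newtons stops the disc within 0.2 s. Origin on the axis, 8 mm below the top surface; its x axis points to the middle of the yellow patch; turns with the disc
- stand: blue cast stand of the turntable, 220 mm across at the foot, loose on the table but about 3 kg; origin on the axis at table height; its x axis points to the red pointer, z up
- tack_jar: clear jar of tacks with a brass-coloured lid, 54 mm across, 74 tall; a bystander, loose; origin at the middle of its underside
- dye_bottle: small tan dye bottle with a black cap, 36 mm across, 66 tall; a bystander, loose; origin at the middle of its underside
- blue_spool: wooden thread spool with blue thread, 43 mm across, 63 tall; a bystander, loose; origin at the middle of its underside
- red_awl: awl with a red wooden handle lying flat, 147 mm long, 28 thick; a bystander, loose; origin at the middle of its underside
- red_marker: red marker pen with a black cap lying flat, 127 mm long, 13 thick; a bystander, loose; origin at the middle of its underside
- boot_last: dark green boot last, 84 x 230 mm, 139 tall; a bystander, loose; origin at the middle of its underside

How it is judged (in metres and radians):
On the way, in this order (a step that is already met when the one before it is completed fails the run):
1. the disc spins by itself (0.6 rad/s or faster), untouched by the robot, for two seconds ((velocity of joint turntable above 0.6 rad/s or velocity of joint turntable below -0.6 rad/s) and contact force between each of the arm, the fingers and stand below 0.05 N), for 1.9 s.
2. a fingertip comes down on the rubber rim while the disc is still turning ((velocity of joint turntable above 0.03 rad/s or velocity of joint turntable below -0.03 rad/s) and contact force between the fingers and brake_ring above 0.05 N).
3. the disc is stopped under the fingertip with the yellow patch at the pointer (horizontal distance between patch and pointer below 0.026 m and velocity of joint turntable between -0.05 and 0.05 rad/s and contact force between the fingers and brake_ring above 0.3 N), for 0.2 s.
At the end, for the whole second after the job is handed in: A fingertip still rests on the rubber rim (over 0.3 N); the disc is still (under 0.05 rad/s), the middle of the yellow patch within 26 mm (12 degrees) of the place the pointer points at; the stand is flat, and it and every bystander are within 20 mm of where they stood (all of step 3 and distance of each of stand, tack_jar, dye_bottle, blue_spool, red_awl, red_marker, boot_last from where it was at the start of the episode below 0.02 m and angle between stand's own z axis and vertical below 0.05 rad); the arm keeps its last pose, push and grip.
It fails at once if the disc is at rest under a finger on the rubber rim with the patch more than 60 mm (about 29 degrees) from the pointer (contact force between the fingers and brake_ring above 0.3 N and velocity of joint turntable between -0.03 and 0.03 rad/s and horizontal distance between patch and pointer above 0.06 m).
It fails at once if the stand is pushed more than 25 mm, lifted 8 mm or tipped (distance of stand from where it was at the start of the episode above 0.025 m or height (world z) of stand above 0.008 m or angle between stand's own z axis and vertical above 0.1 rad).
It fails at once if the rubber rim is pressed with more than 60 N (contact force between the fingers and brake_ring above 60 N).
It fails at once if a bystander is lifted, knocked over or moved more than 25 mm (distance of any of tack_jar, dye_bottle, blue_spool, red_awl, red_marker, boot_last from where it was at the start of the episode above 0.025 m).
It also fails if it takes over 64 s, if anything falls off the work surface, if the arm or the gripper's body presses on something with over 40 N, if the wrist force passes 120 N, or if a joint passes its speed limit or range.

## Working session

There is one attempt and no reset: what is moved stays moved. The work goes in short steps, Python scripts to look and compute and a tool call to move; the robot and the scene stay as the last step left them, time stands still between calls to the robot, and variables do not carry over. Pictures are saved under pics/ and viewed, at most 10 in all, crops included, and the job is handed in when it is done.

Besides the shell and the picture viewer there is one more tool, called after "Request:" by a JSON object that holds its "api" and its "payload". servo_tool: Moves the arm, as the interface text tells. Its arguments: {"type":"object","properties":{"targets":{"type":"array"},"squeeze":{"type":"number"}},"required":["targets"]}

```bash
mkdir -p pics; cat > h.py <<'E'
from station import r
import numpy as np, cv2
def shot(n,f=None):
    s=r.snapshot(n)
    if f: cv2.imwrite('pics/'+f,cv2.cvtColor(s['frame'],cv2.COLOR_RGB2BGR))
    return s
def ray(s,u,v):
    d=np.array([(u-s['cx'])/s['fx'],(v-s['cy'])/s['fy']]);x=d.copy()
    for _ in range(20): x=d/(1+s['k1']*(x@x))
    R=np.array(s['R']);return -R.T@np.array(s['t']),R.T@np.array([x[0],x[1],1.])
def onz(s,u,v,z):
    o,d=ray(s,u,v);return o+d*(z-o[2])/d[2]
def proj(s,X):
    c=np.array(s['R'])@np.array(X)+np.array(s['t']);x=c[:2]/c[2];x=x*(1+s['k1']*(x@x))
    return x*[s['fx'],s['fy']]+[s['cx'],s['cy']]
E
python3 - <<'E'
from h import *
for n in('top','side'):
    s=shot(n,n+'0.png')
    print(n,s['fx'],s['k1'],-np.array(s['R']).T@np.array(s['t']))
    for t in['brake_ring','stand','peg_a','tack_jar','dye_bottle','blue_spool','red_awl','red_marker','boot_last']:
        print(t,[(np.round(d['p'],2),np.round(d['extent'])) for d in r.look_for(s,t)[:2]])
print(r.observe())
E
```

```text
top 556.0326717831382 -0.0265836889245965 [ 0.353303   -0.07600079  1.47207509]
brake_ring [(np.float64(0.84), array([262., 193.,  96.,  95.]))]
stand [(np.float64(0.7), array([260., 195., 100.,  93.]))]
peg_a [(np.float64(0.64), array([261., 195.,  94.,  94.])), (np.float64(0.35), array([170., 275.,  25.,  22.]))]
tack_jar [(np.float64(0.86), array([172., 276.,  21.,  21.]))]
dye_bottle [(np.float64(0.73), array([431., 276.,  17.,  12.]))]
blue_spool [(np.float64(0.64), array([407., 221.,  21.,  18.])), (np.float64(0.46), array([262., 193.,  99.,  98.]))]
red_awl [(np.float64(0.58), array([185., 299.,  28.,  24.]))]
red_marker [(np.float64(0.79), array([367., 304.,  46.,  10.]))]
boot_last [(np.float64(0.55), array([452., 195.,  56.,  82.])), (np.float64(0.45), array([186., 294.,  35.,  33.]))]
side 451.3701565731435 -0.016977060403018593 [ 0.48778678 -0.98376482  0.66354806]
brake_ring [(np.float64(0.84), array([270., 214.,  95.,  56.]))]
stand [(np.float64(0.68), array([271., 210.,  96.,  81.]))]
peg_a [(np.float64(0.76), array([268., 213.,  96.,  58.]))]
tack_jar [(np.float64(0.6
[... 539 characters left out ...]
ay([268., 211.,  97.,  77.]))]
{'time': 1.0, 'qpos': array([ 6.26256039e+01,  8.62350974e+00,  8.23566863e+01, -8.35300185e-04,
        8.90246137e+01, -7.67710080e+00]), 'qd': array([ 0.01472289, -0.00071424, -0.01957898,  0.02557121, -0.02968068,
       -0.01500107]), 'effort': array([-6.02354721e-04, -7.12783384e+01, -5.71049452e+01, -2.82810079e-04,
        1.31080567e-03,  2.01814390e-05]), 'tool_pos': array([0.19381501, 0.54133651, 0.30386396]), 'tcp_rot': array([-1.79995122e+02,  1.85165645e-04,  1.60302719e+02]), 'wrist_force': array([-0.62276996,  0.47468098,  0.06411442]), 'torque': array([ 0.01375053, -0.0643038 ,  0.07498584]), 'grip_force': 0.0, 'finger_gap': 1.0059903616910986}
```

View pics/top0.png

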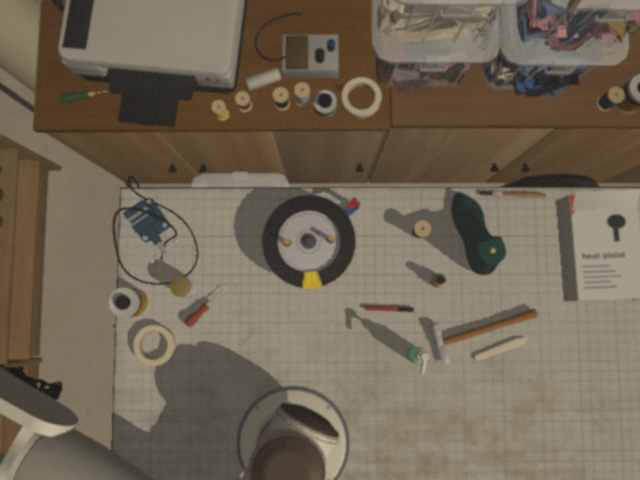

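View pics/side0.png

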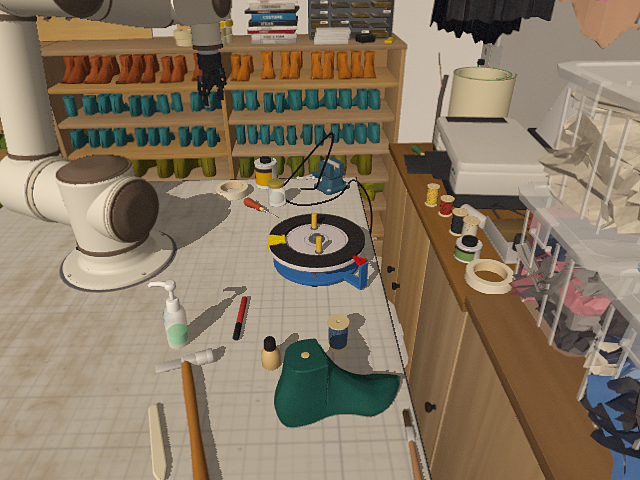

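Top view: the turntable hub is near (309,240), the pegs at (287,242) and (331,240), the yellow patch at (312,280) and the pointer at (351,208). The side view agrees: the patch is at (277,239) and the pointer at (360,262). Next I work out the geometry.

```bash
cat >> h.py <<'E'
def yellow(s,hub,rlo=.075,rhi=.125):
    """patch angle about hub from yellow pixels on the rim plane"""
    hsv=cv2.cvtColor(s['frame'],cv2.COLOR_RGB2HSV)
    m=cv2.inRange(hsv,(22,140,110),(34,255,255))
    v,u=np.nonzero(m);P=np.array([onz(s,a,b,.075)[:2] for a,b in zip(u,v) if abs(a-310)<90 and abs(b-240)<90]).reshape(-1,2)
    d=P-hub;R=np.hypot(*d.T);d=d[(R>rlo)&(R<rhi)]
    return (np.degrees(np.arctan2(*d.mean(0)[::-1])),len(d)) if len(d) else (None,0)
E
python3 - <<'E'
from h import *
S={n:shot(n) for n in('top','side')}
hubs={}
for n,s in S.items():
    d=r.cut_out(s,'brake_ring')[0];m=d['region'].astype(np.uint8)
    c=max(cv2.findContours(m,cv2.RETR_EXTERNAL,cv2.CHAIN_APPROX_NONE)[0],key=len)[:,0]
    P=np.array([onz(s,a,b,.075)[:2] for a,b in cv2.convexHull(c)[:,0]])
    A=np.c_[2*P,np.ones(len(P))];x=np.linalg.lstsq(A,(P**2).sum(1),rcond=None)[0]
    print(n,'hub',x[:2],'R',np.sqrt(x[2]+x[:2]@x[:2]))
    hubs[n]=x[:2]
hub=hubs['top']
for n,s in S.items():
    print(n,'yellow',yellow(s,hub))
    hsv=cv2.cvtColor(s['frame'],cv2.COLOR_RGB2HSV)
    m=cv2.inRange(hsv,(0,150,100),(8,255,255))|cv2.inRange(hsv,(172,150,100),(180,255,255))
    v,u=np.nonzero(m);k=(abs(u-355)<25)&((abs(v-208)<20) if n=='top' else (abs(v-262)<12))
    P=np.array([onz(s,a,b,.08)[:2] for a,b in zip(u[k],v[k])])-hub
    print('pointer',k.sum(),np.degrees(np.arctan2(*P.mean(0)[::-1])),np.hypot(*P.mean(0)),P.min(0),P.max(0))
s=S['top']
for uv in((287,242),(331,240),(285,241),(333,238)):print('peg',uv,onz(s,*uv,.105)[:2]-hub)
for n,z in(('tack_jar',.074),('blue_spool',.063),('boot_last',.1)):
    e=r.look_for(s,n)[0]['extent'];print(n,onz(s,e[0]+e[2]/2,e[1]+e[3]/2,z))
print('wall',onz(s,310,187,0))
fr=s['frame'][170:310,240:390];cv2.imwrite('pics/crop0.png',cv2.cvtColor(cv2.resize(fr,None,fx=4,fy=4,interpolation=cv2.INTER_CUBIC),cv2.COLOR_RGB2BGR))
E
```

```text
top hub [ 0.51358945 -0.04361861] R 0.11794932741062736
side hub [ 0.51380988 -0.04606985] R 0.12266233432825137
top yellow (np.float64(-176.14264086788174), 271)
pointer 61 -49.72952085387456 0.14620960266435065 [ 0.08311226 -0.12519041] [ 0.10624681 -0.09722687]
side yellow (np.float64(-175.42342679188806), 166)
pointer 85 -49.21072107846947 0.14431228308933974 [ 0.08097268 -0.1287754 ] [ 0.11161802 -0.08917543]
peg (287, 242) [-0.006125    0.05301211]
peg (331, 240) [-0.00137848 -0.05589504]
peg (285, 241) [-0.0036231   0.05797641]
peg (333, 238) [ 0.0035954  -0.06086549]
tack_jar [ 0.50930196 -0.04917024  0.074     ]
blue_spool [ 0.5454464  -0.32520527  0.063     ]
boot_last [ 0.52555798 -0.4699009   0.1       ]
wall [ 0.66822431 -0.04533472  0.        ]
```

View pics/crop0.png

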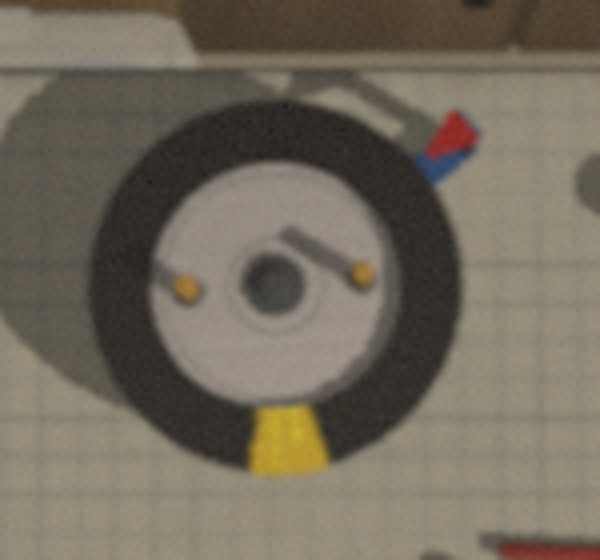

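The hub is at about (0.5137, -0.0445), the pointer at -49.5°, and peg_b at about (0.510, 0.010). I'll move high over the table to the robot side of peg_b with the fingers shut.

Request:
{"api": "servo_tool", "payload": {"targets": [{"delta_rot": [0, 0, 0], "dp": [-0.027, -0.0255, 0], "hand": 0}, {"delta_rot": [0, 0, 0], "dp": [-0.027, -0.0255, 0], "hand": 0}, {"delta_rot": [0, 0, 0], "dp": [-0.027, -0.0255, 0], "hand": 0}, {"delta_rot": [0, 0, 0], "dp": [-0.027, -0.0255, 0], "hand": 0}, {"delta_rot": [0, 0, 0], "dp": [-0.027, -0.0255, 0], "hand": 0}, {"delta_rot": [0, 0, 0], "dp": [-0.027, -0.0255, 0], "hand": 0}, {"delta_rot": [0, 0, 0], "dp": [-0.027, -0.0255, 0], "hand": 0}, {"delta_rot": [0, 0, 0], "dp": [-0.027, -0.0255, 0], "hand": 0}]}}

```text
time: 2.15
tool_pos: [0.3288, 0.2751, 0.3041]
tcp_rot: [180.0, 0.0, 160.3]
wrist_force: [0.6, 0.0, 0.5]
finger_gap: -0.001
grip_force: 0.0
```

Request:
{"api": "servo_tool", "payload": {"targets": [{"delta_rot": [0, 0, 0], "dp": [-0.027, -0.0255, 0], "hand": 0}, {"delta_rot": [0, 0, 0], "dp": [-0.027, -0.0255, 0], "hand": 0}, {"delta_rot": [0, 0, 0], "dp": [-0.027, -0.0255, 0], "hand": 0}, {"delta_rot": [0, 0, 0], "dp": [-0.027, -0.0255, 0], "hand": 0}, {"delta_rot": [0, 0, 0], "dp": [-0.027, -0.0255, 0], "hand": 0}, {"delta_rot": [0, 0, -0.1146], "dp": [0, 0, 0], "hand": 0}, {"delta_rot": [0, 0, -0.1146], "dp": [0, 0, 0], "hand": 0}, {"delta_rot": [0, 0, -0.1146], "dp": [0, 0, 0], "hand": 0}]}}

```text
time: 2.95
tool_pos: [0.4127, 0.1105, 0.3039]
tcp_rot: [-180.0, -0.0, -179.8]
wrist_force: [0.4, -0.6, -0.0]
finger_gap: -0.003
grip_force: 0.0
```

Request:
{"api": "servo_tool", "payload": {"targets": [{"delta_rot": [0, 0, 0], "dp": [-0.013, -0.025, 0.02], "hand": 0}, {"delta_rot": [0, 0, 0], "dp": [-0.013, -0.025, 0.03], "hand": 0}, {"delta_rot": [0, 0, 0], "dp": [-0.013, -0.025, 0.03], "hand": 0}, {"delta_rot": [0, 0, 0], "dp": [-0.013, -0.025, 0.03], "hand": 0}, {"delta_rot": [0, 0, 0], "dp": [0, 0, 0.03], "hand": 0}, {"delta_rot": [0, 0, 0], "dp": [0, 0, 0], "hand": 0}]}}

```text
time: 3.55
tool_pos: [0.4631, 0.0105, 0.1607]
tcp_rot: [180.0, -0.3, 179.9]
wrist_force: [-0.8, 0.9, 0.5]
finger_gap: 0.004
grip_force: 0.0
```

```bash
python3 - <<'E'
from h import *
s=shot('side');t=shot('top')
a=cv2.resize(s['frame'][150:310,200:420],(550,400),interpolation=cv2.INTER_CUBIC);cv2.imwrite('pics/pre.png',a[:,:,::-1])
print(r.observe()['tool_pos'],proj(s,[.465,.0104,.09]))
hub=np.array([.5137,-.0445]);print(yellow(s,hub),yellow(t,hub))
E
```

```text
[0.46457742 0.01106747 0.16463525] [296.04760793 221.1880834 ]
(np.float64(-175.93487390587123), 166) (np.float64(-171.22663553281606), 151)
```

View pics/pre.png

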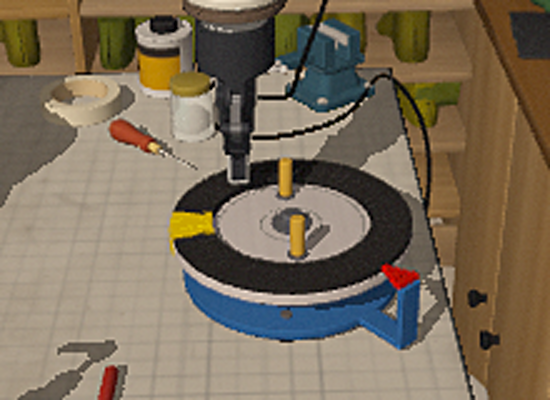

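The fingertip shows at crop (238,183), i.e. pixel (295,223), beside the rear peg and clear of the rim, which fits the predicted (296,221). Now the flick toward +x, then lift.

Request:
{"api": "servo_tool", "payload": {"targets": [{"delta_rot": [0, 0, 0], "dp": [-0.008, 0, 0], "hand": 0}, {"delta_rot": [0, 0, 0], "dp": [-0.012, 0, 0], "hand": 0}, {"delta_rot": [0, 0, 0], "dp": [-0.012, 0, 0], "hand": 0}, {"delta_rot": [0, 0, 0], "dp": [-0.012, 0, 0], "hand": 0}, {"delta_rot": [0, 0, 0], "dp": [-0.012, 0, 0], "hand": 0}, {"delta_rot": [0, 0, 0], "dp": [0.005, 0, -0.045], "hand": 0}, {"delta_rot": [0, 0, 0], "dp": [0.02, 0, -0.035], "hand": 0}, {"delta_rot": [0, 0, 0], "dp": [0.03, -0.02, 0], "hand": 0}]}}

```text
time: 4.45
tool_pos: [0.4676, -0.0084, 0.2483]
tcp_rot: [-179.9, 0.4, -179.9]
wrist_force: [0.1, -0.9, -0.7]
finger_gap: 0.006
grip_force: 0.0
```

```bash
cat > w.py <<'E'
from h import *
import sys
hub=np.array([.5137,-.0445])
for k in range(int(sys.argv[1])):
    for n in('side','top'):
        t=r.observe()['time'];s=shot(n);a,c=yellow(s,hub)
        print(n,round(t,2),a is not None and round((a+49.5)%360,1),c)
o=r.observe();print(o['time'],o['tool_pos'],o['wrist_force'])
E
python3 w.py 3
```

```text
side 4.45 149.5 138
top 4.5 False 0
side 4.55 134.0 128
top 4.6 False 0
side 4.65 119.5 134
top 4.7 False 0
4.75 [ 0.46625457 -0.00896922  0.24380467] [ 0.33542181 -0.01818281  0.42625444]
```

The disc is spinning clockwise at about 2.6 rad/s. I'll hover over the rim on the robot side.

Request:
{"api": "servo_tool", "payload": {"targets": [{"delta_rot": [0, 0, 0], "dp": [0.025, -0.018, 0], "hand": 0}, {"delta_rot": [0, 0, 0], "dp": [0.025, -0.018, 0], "hand": 0}, {"delta_rot": [0, 0, 0], "dp": [0, 0, 0.03], "hand": 0}, {"delta_rot": [0, 0, 0], "dp": [0, 0, 0.03], "hand": 0}, {"delta_rot": [0, 0, 0], "dp": [0, 0, 0.025], "hand": 0}, {"delta_rot": [0, 0, 0], "dp": [0, 0, 0], "hand": 0}, {"delta_rot": [0, 0, 0], "dp": [0, 0, 0], "hand": 0}, {"delta_rot": [0, 0, 0], "dp": [0, 0, 0], "hand": 0}]}}

```text
time: 5.55
tool_pos: [0.4164, -0.0451, 0.1602]
tcp_rot: [-180.0, 0.1, -180.0]
wrist_force: [-0.1, 0.8, -0.1]
finger_gap: 0.001
grip_force: 0.0
```

```bash
python3 w.py 2
```

```text
side 5.55 345.9 233
top 5.6 338.9 267
side 5.65 331.6 236
top 5.7 324.8 274
5.75 [ 0.41588757 -0.04512954  0.1597018 ] [ 0.36328734 -0.6002086  -0.19026345]
```

Request:
{"api": "servo_tool", "payload": {"targets": [{"delta_rot": [0, 0, 0], "dp": [0, 0, 0], "hand": 0}, {"delta_rot": [0, 0, 0], "dp": [0, 0, 0], "hand": 0}, {"delta_rot": [0, 0, 0], "dp": [0, 0, 0], "hand": 0}, {"delta_rot": [0, 0, 0], "dp": [0, 0, 0], "hand": 0}, {"delta_rot": [0, 0, 0], "dp": [0, 0, 0], "hand": 0}, {"delta_rot": [0, 0, 0], "dp": [0, 0, 0], "hand": 0}, {"delta_rot": [0, 0, 0], "dp": [0, 0, 0], "hand": 0}, {"delta_rot": [0, 0, 0], "dp": [0, 0, 0], "hand": 0}]}}

```text
time: 6.55
tool_pos: [0.4155, -0.0451, 0.1589]
tcp_rot: [-180.0, -0.0, 180.0]
wrist_force: [-0.9, -1.0, -0.3]
finger_gap: -0.0
grip_force: 0.0
```

```bash
python3 w.py 2
```

```text
side 6.55 199.2 81
top 6.6 False 0
side 6.65 187.4 118
top 6.7 False 0
6.75 [ 0.41554685 -0.0450932   0.15892305] [-0.16350002 -0.59784422 -0.93009035]
```

Request:
{"api": "servo_tool", "payload": {"targets": [{"delta_rot": [0, 0, 0], "dp": [0, 0, 0], "hand": 0}, {"delta_rot": [0, 0, 0], "dp": [0, 0, 0], "hand": 0}, {"delta_rot": [0, 0, 0], "dp": [0, 0, 0], "hand": 0}, {"delta_rot": [0, 0, 0], "dp": [0, 0, 0], "hand": 0}, {"delta_rot": [0, 0, 0], "dp": [0, 0, 0], "hand": 0}, {"delta_rot": [0, 0, 0], "dp": [0, 0, 0], "hand": 0}, {"delta_rot": [0, 0, 0], "dp": [0, 0, 0], "hand": 0}, {"delta_rot": [0, 0, 0], "dp": [0, 0, 0], "hand": 0}]}}

```text
time: 7.55
tool_pos: [0.4155, -0.0451, 0.1589]
tcp_rot: [-180.0, -0.0, 180.0]
wrist_force: [-0.6, -0.9, 0.4]
finger_gap: -0.002
grip_force: 0.0
```

```bash
python3 w.py 2
```

```text
side 7.55 71.2 150
top 7.6 63.6 264
side 7.65 57.6 157
top 7.7 50.4 260
7.75 [ 0.41553851 -0.04510208  0.1589165 ] [0.06780336 1.18176167 0.71872847]
```

Decelerating at about 6°/s². I'll let it coast down.

Request:
{"api": "servo_tool", "payload": {"targets": [{"dp": [0, 0, 0], "delta_rot": [0, 0, 0], "hand": 0}, {"dp": [0, 0, 0], "delta_rot": [0, 0, 0], "hand": 0}, {"dp": [0, 0, 0], "delta_rot": [0, 0, 0], "hand": 0}, {"dp": [0, 0, 0], "delta_rot": [0, 0, 0], "hand": 0}, {"dp": [0, 0, 0], "delta_rot": [0, 0, 0], "hand": 0}, {"dp": [0, 0, 0], "delta_rot": [0, 0, 0], "hand": 0}, {"dp": [0, 0, 0], "delta_rot": [0, 0, 0], "hand": 0}, {"dp": [0, 0, 0], "delta_rot": [0, 0, 0], "hand": 0}]}}

```text
time: 8.55
tool_pos: [0.4155, -0.0451, 0.1589]
tcp_rot: [-180.0, -0.0, 180.0]
wrist_force: [-0.5, -0.4, -0.0]
finger_gap: 0.002
grip_force: 0.0
```

Request:
{"api": "servo_tool", "payload": {"targets": [{"dp": [0, 0, 0], "delta_rot": [0, 0, 0], "hand": 0}, {"dp": [0, 0, 0], "delta_rot": [0, 0, 0], "hand": 0}, {"dp": [0, 0, 0], "delta_rot": [0, 0, 0], "hand": 0}, {"dp": [0, 0, 0], "delta_rot": [0, 0, 0], "hand": 0}, {"dp": [0, 0, 0], "delta_rot": [0, 0, 0], "hand": 0}, {"dp": [0, 0, 0], "delta_rot": [0, 0, 0], "hand": 0}, {"dp": [0, 0, 0], "delta_rot": [0, 0, 0], "hand": 0}, {"dp": [0, 0, 0], "delta_rot": [0, 0, 0], "hand": 0}]}}

```text
time: 9.35
tool_pos: [0.4155, -0.0451, 0.1589]
tcp_rot: [-180.0, -0.0, -180.0]
wrist_force: [-0.3, 0.3, -0.4]
finger_gap: 0.002
grip_force: 0.0
```

```bash
python3 w.py 2
```

```text
side 9.35 200.9 82
top 9.4 False 0
side 9.45 189.6 117
top 9.5 False 0
9.55 [ 0.41555687 -0.04508772  0.15892394] [ 0.13982531 -0.1659417   0.23716445]
```

Request:
{"api": "servo_tool", "payload": {"targets": [{"dp": [0, 0, 0], "delta_rot": [0, 0, 0], "hand": 0}, {"dp": [0, 0, 0], "delta_rot": [0, 0, 0], "hand": 0}, {"dp": [0, 0, 0], "delta_rot": [0, 0, 0], "hand": 0}, {"dp": [0, 0, 0], "delta_rot": [0, 0, 0], "hand": 0}, {"dp": [0, 0, 0], "delta_rot": [0, 0, 0], "hand": 0}, {"dp": [0, 0, 0], "delta_rot": [0, 0, 0], "hand": 0}, {"dp": [0, 0, 0], "delta_rot": [0, 0, 0], "hand": 0}, {"dp": [0, 0, 0], "delta_rot": [0, 0, 0], "hand": 0}]}}

```text
time: 10.35
tool_pos: [0.4155, -0.0451, 0.1589]
tcp_rot: [-180.0, -0.0, 180.0]
wrist_force: [0.1, 0.7, -0.7]
finger_gap: -0.001
grip_force: 0.0
```

Request:
{"api": "servo_tool", "payload": {"targets": [{"dp": [0, 0, 0], "delta_rot": [0, 0, 0], "hand": 0}, {"dp": [0, 0, 0], "delta_rot": [0, 0, 0], "hand": 0}, {"dp": [0, 0, 0], "delta_rot": [0, 0, 0], "hand": 0}, {"dp": [0, 0, 0], "delta_rot": [0, 0, 0], "hand": 0}, {"dp": [0, 0, 0], "delta_rot": [0, 0, 0], "hand": 0}, {"dp": [0, 0, 0], "delta_rot": [0, 0, 0], "hand": 0}, {"dp": [0, 0, 0], "delta_rot": [0, 0, 0], "hand": 0}, {"dp": [0, 0, 0], "delta_rot": [0, 0, 0], "hand": 0}]}}

```text
time: 11.15
tool_pos: [0.4155, -0.0451, 0.1589]
tcp_rot: [-180.0, -0.0, -180.0]
wrist_force: [0.0, -0.3, 0.9]
finger_gap: -0.003
grip_force: 0.0
```

```bash
python3 w.py 2
```

```text
side 11.15 1.4 204
top 11.2 355.7 264
side 11.25 350.3 225
top 11.3 345.0 275
11.35 [ 0.41551788 -0.04510004  0.15888537] [-0.51104168  0.38727724  0.9383649 ]
```

Request:
{"api": "servo_tool", "payload": {"targets": [{"dp": [0, 0, 0], "delta_rot": [0, 0, 0], "hand": 0}, {"dp": [0, 0, 0], "delta_rot": [0, 0, 0], "hand": 0}, {"dp": [0, 0, 0], "delta_rot": [0, 0, 0], "hand": 0}, {"dp": [0, 0, 0], "delta_rot": [0, 0, 0], "hand": 0}, {"dp": [0, 0, 0], "delta_rot": [0, 0, 0], "hand": 0}, {"dp": [0, 0, 0], "delta_rot": [0, 0, 0], "hand": 0}, {"dp": [0, 0, 0], "delta_rot": [0, 0, 0], "hand": 0}, {"dp": [0, 0, 0], "delta_rot": [0, 0, 0], "hand": 0}]}}

```text
time: 12.15
tool_pos: [0.4155, -0.0451, 0.1589]
tcp_rot: [-180.0, -0.0, -180.0]
wrist_force: [-0.1, 0.8, -0.4]
finger_gap: 0.0
grip_force: 0.0
```

Request:
{"api": "servo_tool", "payload": {"targets": [{"dp": [0, 0, 0], "delta_rot": [0, 0, 0], "hand": 0}, {"dp": [0, 0, 0], "delta_rot": [0, 0, 0], "hand": 0}, {"dp": [0, 0, 0], "delta_rot": [0, 0, 0], "hand": 0}, {"dp": [0, 0, 0], "delta_rot": [0, 0, 0], "hand": 0}, {"dp": [0, 0, 0], "delta_rot": [0, 0, 0], "hand": 0}, {"dp": [0, 0, 0], "delta_rot": [0, 0, 0], "hand": 0}, {"dp": [0, 0, 0], "delta_rot": [0, 0, 0], "hand": 0}, {"dp": [0, 0, 0], "delta_rot": [0, 0, 0], "hand": 0}]}}

```text
time: 12.95
tool_pos: [0.4155, -0.0451, 0.1589]
tcp_rot: [-180.0, -0.0, -180.0]
wrist_force: [0.7, -0.1, 0.4]
finger_gap: 0.002
grip_force: 0.0
```

```bash
python3 w.py 2
```

```text
side 12.95 173.7 127
top 13.0 False 0
side 13.05 164.5 124
top 13.1 151.8 11
13.15 [ 0.415549   -0.04509362  0.15892759] [ 0.19866314 -0.33495576  0.38906857]
```

Request:
{"api": "servo_tool", "payload": {"targets": [{"dp": [0, 0, 0], "delta_rot": [0, 0, 0], "hand": 0}, {"dp": [0, 0, 0], "delta_rot": [0, 0, 0], "hand": 0}, {"dp": [0, 0, 0], "delta_rot": [0, 0, 0], "hand": 0}, {"dp": [0, 0, 0], "delta_rot": [0, 0, 0], "hand": 0}, {"dp": [0, 0, 0], "delta_rot": [0, 0, 0], "hand": 0}, {"dp": [0, 0, 0], "delta_rot": [0, 0, 0], "hand": 0}, {"dp": [0, 0, 0], "delta_rot": [0, 0, 0], "hand": 0}, {"dp": [0, 0, 0], "delta_rot": [0, 0, 0], "hand": 0}]}}

```text
time: 13.95
tool_pos: [0.4155, -0.0451, 0.1589]
tcp_rot: [-180.0, -0.0, 180.0]
wrist_force: [-0.1, -0.8, 0.0]
finger_gap: 0.003
grip_force: 0.0
```

Request:
{"api": "servo_tool", "payload": {"targets": [{"dp": [0, 0, 0], "delta_rot": [0, 0, 0], "hand": 0}, {"dp": [0, 0, 0], "delta_rot": [0, 0, 0], "hand": 0}, {"dp": [0, 0, 0], "delta_rot": [0, 0, 0], "hand": 0}, {"dp": [0, 0, 0], "delta_rot": [0, 0, 0], "hand": 0}, {"dp": [0, 0, 0], "delta_rot": [0, 0, 0], "hand": 0}, {"dp": [0, 0, 0], "delta_rot": [0, 0, 0], "hand": 0}, {"dp": [0, 0, 0], "delta_rot": [0, 0, 0], "hand": 0}, {"dp": [0, 0, 0], "delta_rot": [0, 0, 0], "hand": 0}]}}

```text
time: 14.75
tool_pos: [0.4155, -0.0451, 0.1589]
tcp_rot: [-180.0, -0.0, -180.0]
wrist_force: [-0.5, 0.8, 0.4]
finger_gap: 0.0
grip_force: 0.0
```

Request:
{"api": "servo_tool", "payload": {"targets": [{"dp": [0, 0, 0], "delta_rot": [0, 0, 0], "hand": 0}, {"dp": [0, 0, 0], "delta_rot": [0, 0, 0], "hand": 0}, {"dp": [0, 0, 0], "delta_rot": [0, 0, 0], "hand": 0}, {"dp": [0, 0, 0], "delta_rot": [0, 0, 0], "hand": 0}, {"dp": [0, 0, 0], "delta_rot": [0, 0, 0], "hand": 0}, {"dp": [0, 0, 0], "delta_rot": [0, 0, 0], "hand": 0}, {"dp": [0, 0, 0], "delta_rot": [0, 0, 0], "hand": 0}, {"dp": [0, 0, 0], "delta_rot": [0, 0, 0], "hand": 0}]}}

```text
time: 15.55
tool_pos: [0.4155, -0.0451, 0.1589]
tcp_rot: [-180.0, -0.0, 180.0]
wrist_force: [0.5, -0.9, -0.8]
finger_gap: 0.0
grip_force: 0.0
```

Request:
{"api": "servo_tool", "payload": {"targets": [{"dp": [0, 0, 0], "delta_rot": [0, 0, 0], "hand": 0}, {"dp": [0, 0, 0], "delta_rot": [0, 0, 0], "hand": 0}, {"dp": [0, 0, 0], "delta_rot": [0, 0, 0], "hand": 0}, {"dp": [0, 0, 0], "delta_rot": [0, 0, 0], "hand": 0}, {"dp": [0, 0, 0], "delta_rot": [0, 0, 0], "hand": 0}, {"dp": [0, 0, 0], "delta_rot": [0, 0, 0], "hand": 0}, {"dp": [0, 0, 0], "delta_rot": [0, 0, 0], "hand": 0}, {"dp": [0, 0, 0], "delta_rot": [0, 0, 0], "hand": 0}]}}

```text
time: 16.35
tool_pos: [0.4155, -0.0451, 0.1589]
tcp_rot: [-180.0, -0.0, -180.0]
wrist_force: [0.1, -0.4, 0.5]
finger_gap: -0.001
grip_force: 0.0
```

Request:
{"api": "servo_tool", "payload": {"targets": [{"dp": [0, 0, 0], "delta_rot": [0, 0, 0], "hand": 0}, {"dp": [0, 0, 0], "delta_rot": [0, 0, 0], "hand": 0}, {"dp": [0, 0, 0], "delta_rot": [0, 0, 0], "hand": 0}, {"dp": [0, 0, 0], "delta_rot": [0, 0, 0], "hand": 0}, {"dp": [0, 0, 0], "delta_rot": [0, 0, 0], "hand": 0}, {"dp": [0, 0, 0], "delta_rot": [0, 0, 0], "hand": 0}, {"dp": [0, 0, 0], "delta_rot": [0, 0, 0], "hand": 0}, {"dp": [0, 0, 0], "delta_rot": [0, 0, 0], "hand": 0}]}}

```text
time: 17.15
tool_pos: [0.4155, -0.0451, 0.1589]
tcp_rot: [-180.0, -0.0, 180.0]
wrist_force: [0.2, -0.2, 0.1]
finger_gap: -0.001
grip_force: 0.0
```

```bash
python3 w.py 4
```

```text
side 17.15 165.3 126
top 17.2 153.0 4
side 17.25 156.7 130
top 17.3 147.6 33
side 17.35 149.6 137
top 17.4 141.0 126
side 17.45 141.7 126
top 17.5 135.6 195
17.55 [ 0.41552928 -0.04510198  0.1589075 ] [-0.04556461 -0.20036154  0.74525947]
```

Crossing the pointer at about t=19.5 s, at about 64°/s. I'll lower to about 3 mm above the rim and measure again.

Request:
{"api": "servo_tool", "payload": {"targets": [{"dp": [0, 0, 0.003], "delta_rot": [0, 0, 0], "hand": 0}, {"dp": [0, 0, 0.003], "delta_rot": [0, 0, 0], "hand": 0}, {"dp": [0, 0, 0.002], "delta_rot": [0, 0, 0], "hand": 0}, {"dp": [0, 0, 0], "delta_rot": [0, 0, 0], "hand": 0}, {"dp": [0, 0, 0], "delta_rot": [0, 0, 0], "hand": 0}, {"dp": [0, 0, 0], "delta_rot": [0, 0, 0], "hand": 0}]}}

```text
time: 18.15
tool_pos: [0.4156, -0.0451, 0.151]
tcp_rot: [-180.0, 0.0, 180.0]
wrist_force: [0.2, -0.6, 0.2]
finger_gap: 0.001
grip_force: 0.0
```

```bash
python3 w.py 2
```

```text
side 18.15 90.9 146
top 18.2 87.0 271
side 18.25 84.2 147
top 18.3 79.3 266
18.35 [ 0.41555739 -0.04511012  0.15098244] [-0.12478844  0.10016175  0.20119285]
```

Request:
{"api": "servo_tool", "payload": {"targets": [{"dp": [0, 0, 0], "delta_rot": [0, 0, 0], "hand": 0}, {"dp": [0, 0, 0], "delta_rot": [0, 0, 0], "hand": 0}, {"dp": [0, 0, 0], "delta_rot": [0, 0, 0], "hand": 0}, {"dp": [0, 0, 0], "delta_rot": [0, 0, 0], "hand": 0}, {"dp": [0, 0, 0], "delta_rot": [0, 0, 0], "hand": 0}, {"dp": [0, 0, 0], "delta_rot": [0, 0, 0], "hand": 0}, {"dp": [0, 0, 0], "delta_rot": [0, 0, 0], "hand": 0}]}}

```text
time: 19.05
tool_pos: [0.4155, -0.0451, 0.1509]
tcp_rot: [-180.0, -0.0, -180.0]
wrist_force: [-0.3, -0.2, -0.0]
finger_gap: -0.001
grip_force: 0.0
```

```bash
python3 w.py 1
```

```text
side 19.05 26.1 186
top 19.1 22.6 275
19.15 [ 0.4155433  -0.04509113  0.15091939] [-0.39619654  0.26275618  0.92153958]
```

Request:
{"api": "servo_tool", "payload": {"targets": [{"dp": [0, 0, 0], "delta_rot": [0, 0, 0], "hand": 0}, {"dp": [0, 0, 0.007], "delta_rot": [0, 0, 0], "hand": 0}, {"dp": [0, 0, 0], "delta_rot": [0, 0, 0], "hand": 0}, {"dp": [0, 0, 0], "delta_rot": [0, 0, 0], "hand": 0}, {"dp": [0, 0, 0], "delta_rot": [0, 0, 0], "hand": 0}]}}

```text
time: 19.65
tool_pos: [0.4156, -0.0451, 0.144]
tcp_rot: [-180.0, 0.0, -180.0]
wrist_force: [-0.2, 0.4, 3.1]
finger_gap: -0.0
grip_force: 1.9
```

```bash
python3 w.py 2
```

```text
side 19.65 3.6 192
top 19.7 4.8 253
side 19.75 3.2 189
top 19.8 5.1 259
19.85 [ 0.41555453 -0.04511843  0.14397563] [0.18015904 0.39052137 4.1318525 ]
```

Request:
{"api": "servo_tool", "payload": {"targets": [{"dp": [0, 0, 0], "delta_rot": [0, 0, 0], "hand": 0}, {"dp": [0, 0, 0], "delta_rot": [0, 0, 0], "hand": 0}, {"dp": [0, 0, 0], "delta_rot": [0, 0, 0], "hand": 0}]}}

```text
time: 20.15
tool_pos: [0.4156, -0.0451, 0.1439]
tcp_rot: [-180.0, 0.0, 180.0]
wrist_force: [0.9, 0.9, 3.6]
finger_gap: 0.001
grip_force: 2.0
```

```bash
python3 -c "
from station import r;print(r.sign_off())"
```

```text
the job is handed in; nothing more can be done
None
```

I flicked the turntable, let it run untouched for about 15 s, then braked it in one press; the yellow patch stopped about 4° from the pointer (12° allowed), and I handed in with the fingertip still pressing at about 4 N (no verdict was returned).

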